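# Preset the length stop on its thumbwheel switch and load it

## Robot

A 6-joint arm with a two-finger parallel gripper is mounted at the origin on the work surface. World frame = base frame: x ahead of the robot, y to its left, z up, the work surface at z = 0. Lengths are in mm, angles in rad, forces in N, time in s.
With the tool pointing down it reaches from about 350 to 875 mm from the base axis. Payload 4.2 kg.
Tool frame: the origin (TCP) lies between the finger pads; the fingertips stand 25 mm ahead of it and the grasp point (between the pads) lies 6 mm ahead of it; z points along the fingers, y is the line along which they close (so a half turn about z gives the same grasp; the last joint's range is limited). The gripper opens to 85 mm and grips with 20 to 120 N. Pads are 22 mm wide; open, the fingers measure 114 mm over their backs; the gripper's body (76 mm by 85 mm) begins 54 mm behind the grasp point. The pads swing forward as they close: fully open they stand 13 mm farther back than shut.
Start: joints at [1.382, 0.385, 0.008, 0, -1.194, -0.259], TCP at [270.581, 563.37, 256.312] pointing down, gripper open.
Joint ranges: [-3.14, 3.14], [-1.21, 2.06], [-1.07, 1.41], [-3.16, 2.05], [-2.99, -0.16], [-3.1, 3.1]. Speed limits (rad/s): [2.79, 2.79, 3.14, 3.14, 3.14, 3.14].

## Interface

Orientations are given as a unit quaternion [x, y, z, w].
In Python, from bench import arm gives the robot as it stands.
- The arm moves only by the shell command python3 -m pendant 'ROWS'. ROWS is JSON, a list of rows, each a list of 7 numbers: the shift along the tool's x, y, z in m, then the turn, a rotation vector about the tool's x, y, z in degrees, then the finger opening in m, from 0 to 0.0854. In form: [[x, y, z, wx, wy, wz, fingers], ...]. A call has 1 to 12 rows; each row shifts and turns the commanded pose from where the row before left it, along the tool's axes as they then stand; what a row does not reach is not made up. A row lasts 1/10 s, in which the tool goes at most 50 mm and 8.59 degrees, less where a joint would pass 70% of its speed; a pose out of reach is approached as far as the arm can. A call is refused whole if a number of a shift passes 0.05 or a number of a turn 8.59, either way. A call with a gripper value outside its range is refused whole. The fingers move at their own pace and stop on an object; the grip force is fixed at half the most. Time passes only in rows, so rows that do not move let the fingers close. It gives the time, the measured TCP pose, the force, the opening and the grip force at its end, in the units of the state.
- arm.read_state(): the state, without advancing time (a new reading comes with each control period).
- arm.get_image(name): name is "scene" or "side" or "wrist"; returns a dict with "image" (420x560x3 uint8, red, green, blue), "fx", "fy", "cx", "cy" (pixels), "xyz" and "rotation" of the camera in the world. Camera axes: x right, y down, z forward; pixel columns grow to the right and rows downward; lengths in mm; the calibration is good to about 2 mm. A picture is of the moment at which its call begins. There is no depth.
- arm.job_done(): hands the job in; it is judged then, once.
The state is a dict: "clock": time; "joints": joint angles; "joint_vel": joint speeds; "joint_efforts": joint torques, N m; "position": TCP position; "ee_rot": TCP orientation; "contact_force": force on the tool from outside, world axes, zero at the start; "wrist_torque": the same for the moment, N m; "gripper_width": finger opening in mm; "grasp_force": force on a finger pad.
Only numpy, scipy, OpenCV 4.12 (cv2) and the standard library are available. Lean on these libraries where they do the work, as an engineer would, in place of code of your own. Each camera call takes 0.05 s, during which the arm holds its last target. There are 200 camera calls.

## Task

The saw's length stop is to go to 472 mm: on the control box, turn the thumbwheels until they read 4-7-2 (hundreds, tens, units from left to right as seen from the robot), each clicked squarely into its detent, and only then press the green button all the way in and let it go, so that the preset is loaded. Work with a light fingertip: never bear on the box, its wheels or its button with more than about 20 N, and leave the tape measure, the pencil and the offcut where they lie.

Things in the scene. Friction and masses are not known exactly. Their poses are not given: they have to be found in the camera images.
- control_box: Grey control box fixed to the bench, 130 (x) x 280 (y) x 60 mm high, flat lid. Origin: centre of its underside; z up, +x away from the robot at yaw 0, +y left. In the lid a black bank of three thumbwheel modules, 38 mm pitch along y, in a bezel 3 mm high (x -38 to 38, y -10 to 112 mm). The wheels turn about axles parallel to y, 43 mm above the bench.
- wheel_hundreds (a joint): Left thumbwheel. Angle in rad: 0 at digit 0, 0.628 rad (15.7 mm of rim) per digit, 5.65 at digit 9; it grows as the top of the rim is rolled along the box's +x (away from the robot). Stops just below 0 and just above 9: it does not pass from 9 to 0. The detent needs about 2 N along the rim to leave; let go between two digits, the wheel snaps to the nearer.
- wheel_tens (a joint): Middle thumbwheel; all as the left one. The digit set is the white numeral on top of the black drum (40 mm diameter) just left of the grey rim, seen between two low hoods 13 mm apart whose tops are 5 mm above the lid, 3 mm below the rim's top.
- wheel_units (a joint): Right thumbwheel; all as the left one. Any wheel may at first be found standing half-way between two digits.
- wheel_hundreds_top (a point): Nominal top of the left wheel's serrated grey rim, mid-width (box frame 0, 81, 68 mm), fixed to the box. Rim 50 mm in diameter, 13 mm wide, nominally 8 mm above the lid; the clamped bank may sit up to 2.4 mm higher or lower (its rims alike), so its height must be felt. Rolled as with a thumb: closed fingertips rest on it with 5 to 12 N and are drawn along the box's x. It does not give downward.
- wheel_tens_top (a point): Nominal top of the middle wheel's thumb rim (box frame 0, 43, 68 mm); all as at the left wheel.
- wheel_units_top (a point): Nominal top of the right wheel's thumb rim (box frame 0, 5, 68 mm); all as at the left wheel.
- load_button (a joint): Green round push button, 30 mm in diameter, in an aluminium collar on the right part of the box. Travel in m: 0 out, 0.006 fully in, where it meets a hard stop. Sprung: 1.5 N to start it, 5 N to hold it fully in; it comes back by itself.
- load_button_top (a point): Centre of the button's top face, which moves with it (box frame -5, -85, 82 mm when out). 40 mm beyond it (+x) is an amber pilot lamp 7 mm high.
- tape_measure: Loose green and black tape measure, 72 x 36 x 65 mm, standing on the bench beside the box; origin: centre of its underside.
- offcut: Loose block of wood, 120 x 60 x 38 mm, on the bench beside the box; origin: centre of its underside.
- pencil: Loose flat red carpenter's pencil, 165 x 14 x 8 mm, on the bench between robot and box; origin: underside, near its middle.

How it is judged (in metres and radians):
On the way, in this order (a step that is already met when the one before it is completed fails the run):
1. all three wheels rest in the detents of 4, 7 and 2, the button not pressed (value of joint wheel_hundreds between 2.373 and 2.653 rad and value of joint wheel_tens between 4.258 and 4.538 rad and value of joint wheel_units between 1.117 and 1.397 rad and value of joint load_button below 0.001 m), for 0.2 s.
2. the green button is pressed fully in (value of joint load_button above 0.0045 m), for 0.05 s.
At the end, for the whole second after the job is handed in: The wheels read 4, 7 and 2, each within 0.14 rad (8 deg) of its detent (2.513, 4.398 and 1.257 rad), and the button has been pressed in fully after that and is out again (within 1 mm) (all of step 1); the robot touches nothing.
It fails at once if the robot bears on the control box, its wheels or its button with more than 25 N (contact force between any of the fingers, the arm and control_box above 25 N).
It fails at once if the button is pressed in while the wheels do not read 4-7-2 (value of joint load_button above 0.003 m and (value of joint wheel_hundreds below 2.373 rad or value of joint wheel_hundreds above 2.653 rad or value of joint wheel_tens below 4.258 rad or value of joint wheel_tens above 4.538 rad or value of joint wheel_units below 1.117 rad or value of joint wheel_units above 1.397 rad)).
It fails at once if the tape measure, the offcut or the pencil is moved by more than 20 mm (distance of any of tape_measure, offcut, pencil from where it was at the start of the episode above 0.02 m).
It also fails if it takes over 67 s, if anything falls off the work surface, if the arm or the gripper's body presses on something with over 40 N, if the wrist force passes 120 N, or if a joint passes its speed limit or range.

## Working session

There is one attempt and no reset: what is moved stays moved. The work goes in short steps, Python scripts to look and compute and a shell command to move; the robot and the scene stay as the last step left them, time stands still between calls to the robot, and variables do not carry over. Pictures are saved under pics/ and viewed, at most 10 in all, crops included, and the job is handed in when it is done.

```bash
ls; mkdir -p pics; cat > h.py <<'E'
import numpy as np,cv2
from bench import arm
from scipy.spatial.transform import Rotation as R
def shot(n,f):
    d=arm.get_image(n); cv2.imwrite('pics/'+f,d['image'][:,:,::-1]); np.save('pics/'+f+'.npy',d,allow_pickle=True); return d
def load(f): return np.load('pics/'+f+'.npy',allow_pickle=True).item()
def rot(d):
    r=np.array(d['rotation'],float)
    return r.reshape(3,3) if r.size==9 else R.from_quat(r).as_matrix()
def onz(d,u,v,z):
    w=rot(d)@np.array([(u-d['cx'])/d['fx'],(v-d['cy'])/d['fy'],1]); c=np.array(d['xyz'],float)
    return c+w*(z-c[2])/w[2]
def proj(d,p):
    q=rot(d).T@(np.array(p,float)-np.array(d['xyz'])); return d['fx']*q[0]/q[2]+d['cx'],d['fy']*q[1]/q[2]+d['cy']
E
python3 - <<'E'
from h import *
for n in('scene','side','wrist'):
    d=shot(n,n+'0.png'); print(n,d['xyz'],np.round(rot(d),3).tolist(),d['fx'],d['cx'],d['cy'])
print(arm.read_state())
a=np.hstack([load(n+'0.png')['image'] for n in('scene','side')])
E
```

```text
pics
scene [1025.45684872  249.11288866  676.59716419] [[-0.434, 0.697, -0.571], [0.901, 0.328, -0.285], [-0.011, -0.638, -0.77]] 381.2113050833043 280.8879069596591 209.1434178850222
side [315.35507813 593.67405124 823.43606113] [[-0.93, -0.287, 0.23], [-0.367, 0.716, -0.594], [0.006, -0.637, -0.771]] 499.98103437208755 279.9340052144956 210.64499690638118
wrist [332.47008845 533.1308933  372.96870889] [[-0.434, -0.867, -0.246], [-0.901, 0.419, 0.116], [0.002, 0.272, -0.962]] 351.666418907931 281.6293938059655 212.11963003991303
{'clock': 0.15, 'joints': array([ 1.38159108e+00,  3.85388720e-01,  6.93480914e-03, -3.38222853e-04,
       -1.19399668e+00, -2.58609447e-01]), 'joint_vel': array([-3.83504021e-05, -2.96568437e-03,  3.57596258e-03,  3.12695746e-03,
        1.10497615e-03, -3.14469399e-05]), 'joint_efforts': array([-2.56214753e-04, -3.92679119e+01,  1.88582343e+01,  4.18861315e+00,
       -3.39851882e-03, -5.10553306e-06]), 'position': array([270.43283729, 563.02306612, 255.46764273]), 'ee_rot': array([ 9.75023110e-01, -2.22101838e-01, -1.28404195e-04,  8.32085976e-04]), 'contact_force': array([ 0.45062038, -0.02053922, -0.648066  ]), 'wrist_torque': array([-0.03436018, -0.02408669,  0.03787575]), 'grasp_force': 0.0, 'gripper_width': 85.21178805716451}
```

View pics/scene0.png

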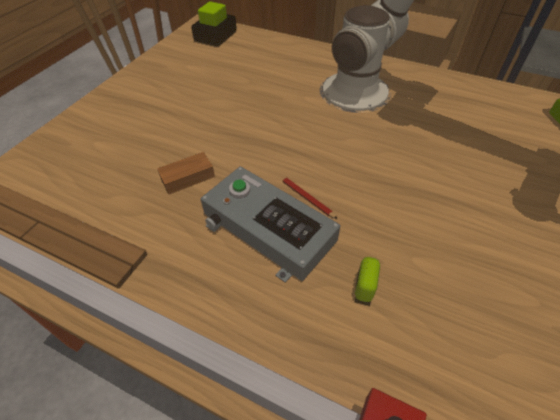

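View pics/side0.png

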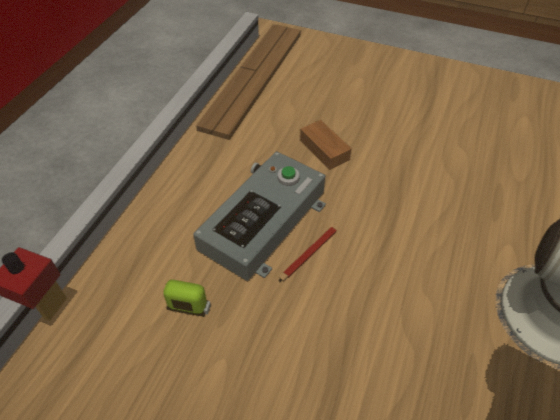

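The scene view shows the box at (270,222), its button at (239,186) and the bank around (287,223). The side view shows the button at (289,174) and the bank around (249,218). The pencil lies on the robot's side, the tape to the left and the offcut to the right.

```bash
cat > m.py <<'E'
from h import *
def tri(ds,uvs):
    A=np.zeros((3,3));b=np.zeros(3)
    for d,(u,v) in zip(ds,uvs):
        w=rot(d)@np.array([(u-d['cx'])/d['fx'],(v-d['cy'])/d['fy'],1]);w/=np.linalg.norm(w);P=np.eye(3)-np.outer(w,w);A+=P;b+=P@np.array(d['xyz'],float)
    return np.linalg.solve(A,b)
if __name__=='__main__':
    ds=[load('scene0.png'),load('side0.png')];bt=[]
    for d,c,w in zip(ds,[(239,186),(289,174)],[(287,223),(249,218)]):
        im=d['image'];hsv=cv2.cvtColor(im,cv2.COLOR_RGB2HSV)
        m=((hsv[...,0]>50)&(hsv[...,0]<90)&(hsv[...,1]>120)).astype(np.uint8)
        def comp(m,c,r):
            n,l,s,ce=cv2.connectedComponentsWithStats(m)
            k=min(range(1,n),key=lambda i:np.hypot(*(ce[i]-c))+(1e3 if s[i,4]<20 else 0));return l==k,ce[k],s[k]
        _,ce,s=comp(m,c,0);bt.append(ce);print('btn',ce,s, onz(d,*ce,82))
        m=(im.max(2)<50).astype(np.uint8);m=cv2.morphologyEx(m,cv2.MORPH_CLOSE,np.ones((9,9)))
        mm,ce,s=comp(m,w,0)
        ys,xs=np.nonzero(mm);P=np.array([onz(d,x,y,63)[:2] for x,y in zip(xs,ys)],np.float32)
        r=cv2.minAreaRect(P);print('bank',ce,s,r)
        b=onz(d,*bt[-1],82)[:2];v=np.array(r[0])-b;  # box-frame vector (5,136)
        print('dist',np.hypot(*v),'yaw',np.degrees(np.arctan2(v[1],v[0])-np.arctan2(136,5)))
    print('tri btn',tri(ds,bt))
E
python3 m.py
```

```text
btn [238.86904762 184.57142857] [234 180  11  10  84] [561.1527925  -81.92627574  82.        ]
bank [289.19373634 224.00946832] [ 255  200   65   48 1373] ((595.353271484375, 47.88621520996094), (119.09149169921875, 72.60833740234375), 76.9682846069336)
dist 134.2421527279874 yaw -12.65426879522019
btn [288.0952381  171.58333333] [283 167  11  10  84] [558.83997973 -80.3564891   82.        ]
bank [246.46611111 218.78111111] [ 216  193   63   53 1800] ((594.9244995117188, 48.79456329345703), (121.16089630126953, 73.51087188720703), 77.24008178710938)
dist 134.09730385620375 yaw -13.50473211515489
tri btn [559.58260082 -82.86106053  79.69984796]
```

The two views agree on yaw -13° and on an origin of about (583.7, -0.7). The button triangulates at z 80, against 82 given. Moving to look at the bank.

```bash
python3 -m pendant '[[0,0,0,0,0,-6.35,0],[0,0,0,0,0,-6.35,0],[0.03,0.034,0,0,0,0,0],[0.03,0.034,0,0,0,0,0],[0.03,0.034,0,0,0,0,0],[0.03,0.034,0,0,0,0,0],[0.03,0.034,0,0,0,0,0],[0.03,0.034,0,0,0,0,0],[0.03,0.034,0,0,0,0,0],[0.03,0.034,0,0,0,0,0],[0.03,0.034,0,0,0,0,0],[0.03,0.034,0,0,0,0,0]]'
python3 -m pendant '[[0.03,0.034,0,0,0,0,0],[0.03,0.034,0,0,0,0,0],[0.022,0.027,-0.0,0,0,0,0],[0,0,0.038,0,0,0,0],[0,0,0.038,0,0,0,0],[0,0,0.038,0,0,0,0],[0,0,0,0,0,0,0],[0,0,0,0,0,0,0]]'
cat >> h.py <<'E'
yaw=np.radians(-13.0);BX=np.array([np.cos(yaw),np.sin(yaw),0]);BY=np.array([-BX[1],BX[0],0]);O=np.array([583.7,-.7,0])
def tobox(p): q=np.array(p)-O; return np.array([q@BX,q@BY,q[2]])
def frombox(p): return O+p[0]*BX+p[1]*BY+np.array([0,0,p[2]])
def st():
    s=arm.read_state(); r=R.from_quat(s['ee_rot']).as_matrix()
    print(round(s['clock'],2),'box',np.round(tobox(s['position']),1),'F',np.round(s['contact_force'],1),'toolx yaw',np.round(np.degrees(np.arctan2(r[1,0],r[0,0])),2),'z',np.round(r[:,2],3)); return s
def digits(f,half=75):
    d=shot('wrist',f)
    c=proj(d,frombox([0,48,68])); print('centre',c)
    x0,y0=int(c[0])-half,int(c[1])-half//2-10
    im=d['image'][max(0,y0):y0+int(half*1.4),max(0,x0):x0+2*half,::-1]
    cv2.imwrite('pics/crop_'+f,cv2.resize(im,None,fx=5,fy=5,interpolation=cv2.INTER_CUBIC)); print(x0,y0)
    return d
E
python3 - <<'E'
from h import *
st(); digits('w1.png')
E
```

```text
clock: 1.35
position: [487.1, 163.0, 256.3]
ee_rot: [0.994, -0.113, -0.0, -0.0]
contact_force: [0.1, 0.5, 1.2]
gripper_width: 0.3
grasp_force: 0.0
clock: 2.15
position: [545.7, 53.8, 142.7]
ee_rot: [0.994, -0.112, -0.0, 0.001]
contact_force: [-0.1, 0.1, 0.6]
gripper_width: 0.2
grasp_force: 0.0
2.15 box [-49.3  44.5 142.7] F [-0.1  0.1  0.6] toolx yaw -12.91 z [-0.    -0.001 -1.   ]
centre (np.float64(274.66326146239084), np.float64(150.24182170594213))
199 103
```

View pics/w1.png

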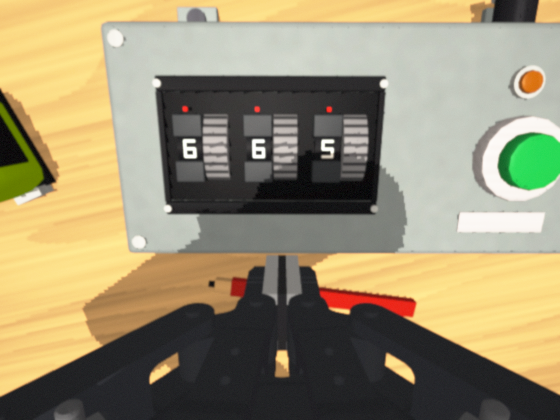

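The wheels read 6, 6, 5, with numerals at columns 190, 259 and 327 and row 148. Rims are at columns 216, 286 and 355. All look squarely in their detents. Needed: hundreds -2, tens +1, units -3.

```bash
python3 - <<'E'
from h import *
d=load('w1.png')
for y in (81,43,5): print(np.round(proj(d,frombox([0,y,68])),1))
for x,y,z in[(38,112,63),(38,-10,63),(-38,112,63),(-38,-10,63),(-5,-85,82)]: print(np.round(proj(d,frombox([x,y,z])),1))
im=d['image'];m=(im.max(2)<60).astype(np.uint8);m=cv2.morphologyEx(m,cv2.MORPH_CLOSE,np.ones((15,15)));m[240:]=0;m[:60]=0;m[:,:120]=0;m[:,410:]=0
m=cv2.morphologyEx(m,cv2.MORPH_OPEN,np.ones((25,25)))
ys,xs=np.nonzero(m);P=np.array([tobox(onz(d,x,y,63))[:2] for x,y in zip(xs,ys)],np.float32);print(cv2.minAreaRect(P))
for u in(216,286,355): print(tobox(onz(d,u,146,68)))
for v in(178,113): print([tobox(onz(d,u,v,60))[0].round(1) for u in (216,)])
print(tobox(onz(d,282,254,d['xyz'][2]-142)))
E
```

```text
[213.7 150.3]
[283.9 150.2]
[354.1 150.2]
[152.6  76.2]
[384.8  76.2]
[165.6 215.1]
[374.4 215. ]
[536.4 163. ]
((0.41730499267578125, 50.1181640625), (74.39109802246094, 120.89627838134766), 0.006555608008056879)
[ 2.26903589 79.6264428  68.        ]
[ 2.2645775 41.8720363 68.       ]
[ 2.2601806   4.63838208 68.        ]
[np.float64(-16.6)]
[np.float64(19.4)]
[-39.4885153   44.13341935 118.25828374]
```

The wrist view agrees with the box pose to within about 1 mm. Going above the hundreds rim, offset +8 mm.

```bash
python3 -m pendant '[[0.029,-0.018,0,0,0,0,0],[0.029,-0.018,0,0,0,0,0],[0,0,0.03,0,0,0,0],[0,0,0.013,0,0,0,0],[0,0,0,0,0,0,0],[0,0,0,0,0,0,0],[0,0,0,0,0,0,0]]'
python3 -c "from h import *;st()"
python3 -m pendant '[[0,0,0.003,0,0,0,0],[0,0,0,0,0,0,0],[0,0,0,0,0,0,0]]'
python3 -c "from h import *;st()"
```

```text
clock: 2.9
position: [610.5, 76.0, 101.2]
ee_rot: [0.994, -0.113, 0.001, -0.0]
contact_force: [-0.0, 0.3, 0.5]
gripper_width: -0.3
grasp_force: 0.0
2.9 box [  8.9  80.8 101.2] F [-0.   0.3  0.5] toolx yaw -12.93 z [ 0.003  0.001 -1.   ]
clock: 3.2
position: [609.9, 75.9, 96.6]
ee_rot: [0.994, -0.113, 0.0, -0.0]
contact_force: [0.8, -0.2, 0.6]
gripper_width: 0.1
grasp_force: 0.0
3.2 box [ 8.3 80.5 96.6] F [ 0.8 -0.2  0.6] toolx yaw -12.96 z [ 0.  0. -1.]
```

```bash
for i in 1 2; do python3 -m pendant '[[0,0,0.001,0,0,0,0],[0,0,0,0,0,0,0],[0,0,0,0,0,0,0]]' | grep -E 'pos|contact'; done
```

```text
position: [609.9, 75.9, 95.2]
contact_force: [-1.0, -0.0, -0.3]
position: [609.9, 75.9, 94.3]
contact_force: [1.1, -0.0, 0.2]
```

```bash
for i in 1 2; do python3 -m pendant '[[0,0,0.0005,0,0,0,0],[0,0,0,0,0,0,0],[0,0,0,0,0,0,0]]' | grep -E 'pos|contact'; done
```

```text
position: [609.9, 75.9, 93.8]
contact_force: [-0.3, -0.1, -0.3]
position: [610.0, 75.9, 93.5]
contact_force: [0.5, 0.6, 1.0]
```

```bash
for i in 1 2; do python3 -m pendant '[[0,0,0.0005,0,0,0,0],[0,0,0,0,0,0,0],[0,0,0,0,0,0,0]]' | grep -E 'pos|contact'; done
```

```text
position: [610.2, 75.9, 93.4]
contact_force: [-0.9, -0.9, 5.7]
position: [610.4, 75.8, 93.3]
contact_force: [-1.3, -1.4, 5.9]
```

Contact felt at TCP z of about 93.4, so the rim top is near 68.4.

```bash
python3 -m pendant '[[0,0,0.0004,0,0,0,0],[0,0,0,0,0,0,0]]' | grep -E 'pos|contact'
python3 -m pendant '[[-0.002,0,0,0,0,0,0],[-0.002,0,0,0,0,0,0]]' | grep -E 'pos|contact'
```

```text
position: [610.5, 75.8, 93.2]
contact_force: [-1.1, -1.3, 7.4]
position: [607.6, 76.5, 93.4]
contact_force: [1.1, -2.9, 7.2]
```

```bash
python3 -m pendant '[[-0.003,0,0,0,0,0,0],[-0.003,0,0,0,0,0,0]]' | grep -E 'pos|contact'
python3 -m pendant '[[-0.003,0,0,0,0,0,0],[-0.002,0,0,0,0,0,0],[-0.0015,0,0,0,0,0,0],[0,0,0,0,0,0,0],[0,0,0,0,0,0,0]]' | grep -E 'pos|contact'
python3 -m pendant '[[0,0,-0.01,0,0,0,0],[0,0,-0.02,0,0,0,0],[-0.02,0.018,-0.02,0,0,0,0],[-0.02,0.018,0,0,0,0,0],[0,0,0,0,0,0,0],[0,0,0,0,0,0,0]]' | grep -E 'pos|contact'
cat >> h.py <<'E'
def strip(f):
    d=shot('wrist',f); out=[]
    for y in(81,43,5):
        u,v=proj(d,frombox([0,y+14,65])); u,v=int(u),int(v)
        out.append(cv2.resize(d['image'][v-35:v+35,u-20:u+45,::-1],None,fx=4,fy=4,interpolation=cv2.INTER_CUBIC))
    cv2.imwrite('pics/s_'+f,np.hstack(out))
E
python3 -c "
from h import *
st();strip('w2.png')"
```

```text
position: [601.4, 77.9, 93.3]
contact_force: [-0.2, -1.8, 7.6]
position: [594.7, 79.5, 93.3]
contact_force: [-1.5, -1.7, 7.9]
position: [546.6, 53.4, 142.1]
contact_force: [1.5, 1.3, 0.4]
6.7 box [-48.3  44.3 142.1] F [1.5 1.3 0.4] toolx yaw -12.97 z [ 0.  0. -1.]
```

View pics/s_w2.png

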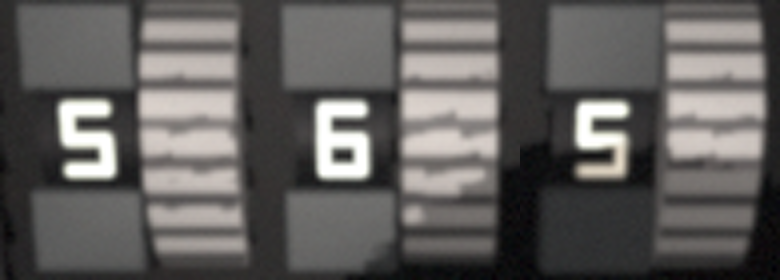

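The hundreds wheel is now squarely on 5, and the others are unchanged (6, 5). Repeating the stroke.

```bash
python3 -m pendant '[[0.0283,-0.018,0,0,0,0,0],[0.0283,-0.018,0.02,0,0,0,0],[0,0,0.02,0,0,0,0],[0,0,0.007,0,0,0,0],[0,0,0.002,0,0,0,0],[0,0,0.0005,0,0,0,0],[0,0,0.0005,0,0,0,0],[0,0,0,0,0,0,0],[0,0,0,0,0,0,0]]' | grep -E 'pos|contact'
python3 -c "from h import *;st()"
```

```text
position: [610.8, 76.3, 93.3]
contact_force: [-1.4, 0.4, 5.3]
7.65 box [ 9.1 81.1 93.3] F [-1.4  0.4  5.3] toolx yaw -12.91 z [ 0.002  0.    -1.   ]
```

```bash
python3 -m pendant '[[-0.002,0,0,0,0,0,0],[-0.003,0,0,0,0,0,0],[-0.003,0,0,0,0,0,0],[-0.003,0,0,0,0,0,0],[-0.003,0,0,0,0,0,0],[-0.0025,0,0,0,0,0,0],[0,0,0,0,0,0,0],[0,0,0,0,0,0,0]]' | grep -E 'pos|contact'
python3 -m pendant '[[0,0,-0.01,0,0,0,0],[0,0.019,0,0,0,0,0],[0,0.019,0,0,0,0,0],[0,0,0.007,0,0,0,0],[0,0,0.002,0,0,0,0],[0,0,0.0005,0,0,0,0],[0,0,0.0005,0,0,0,0],[0,0,0,0,0,0,0],[0,0,0,0,0,0,0]]' | grep -E 'pos|contact'
python3 -c "from h import *;st()"
```

```text
position: [594.8, 80.0, 93.3]
contact_force: [0.3, -0.1, 6.6]
position: [584.6, 40.4, 93.1]
contact_force: [-3.9, -5.9, 9.8]
9.35 box [-8.4 40.3 93.1] F [-3.9 -5.9  9.8] toolx yaw -12.96 z [-0.002 -0.003 -1.   ]
```

```bash
python3 -m pendant '[[0.002,0,0,0,0,0,0],[0.003,0,0,0,0,0,0],[0.003,0,0,0,0,0,0]]' | grep -E 'pos|contact'
python3 -c "from h import *;st()"
```

```text
position: [592.9, 38.5, 93.3]
contact_force: [-2.1, -6.7, 9.6]
9.65 box [ 0.2 40.3 93.3] F [-2.1 -6.7  9.6] toolx yaw -12.93 z [-0.001 -0.003 -1.   ]
```

```bash
python3 -m pendant '[[0.003,0,0,0,0,0,0],[0.003,0,0,0,0,0,0],[0.0025,0,0,0,0,0,0],[0,0,0,0,0,0,0],[0,0,0,0,0,0,0]]' | grep -E 'pos|contact'
python3 -m pendant '[[0,0,-0.01,0,0,0,0],[0,0,-0.02,0,0,0,0],[-0.028,0,-0.02,0,0,0,0],[-0.028,0,0,0,0,0,0],[0,0,0,0,0,0,0],[0,0,0,0,0,0,0]]' | grep -E 'pos|contact'
python3 -c "
from h import *
st();strip('w3.png')"
```

```text
position: [601.3, 36.6, 93.2]
contact_force: [-2.2, -6.3, 8.8]
position: [546.8, 51.7, 142.2]
contact_force: [0.0, -0.1, -0.2]
10.75 box [-47.7  42.7 142.2] F [ 0.  -0.1 -0.2] toolx yaw -12.91 z [ 0.001  0.    -1.   ]
```

View pics/s_w3.png

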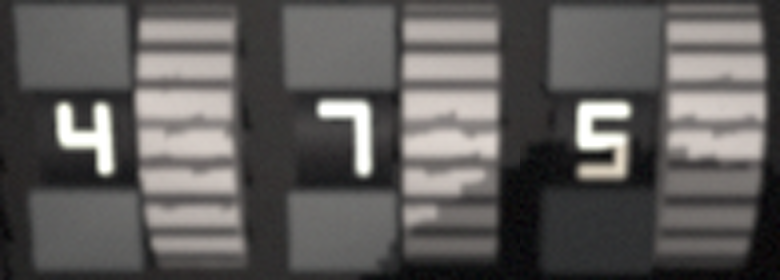

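It reads 4-7-5, all squarely set. Now the units wheel, three strokes toward the robot.

```bash
python3 -m pendant '[[0.028,0.019,0,0,0,0,0],[0.028,0.019,0.02,0,0,0,0],[0,0,0.02,0,0,0,0],[0,0,0,0,0,0,0],[0,0,0.007,0,0,0,0],[0,0,0.002,0,0,0,0],[0,0,0.0005,0,0,0,0],[0,0,0.0005,0,0,0,0],[0,0,0,0,0,0,0],[0,0,0,0,0,0,0]]' | grep -E 'pos|contact'
python3 -c "from h import *;st()"
```

```text
position: [593.6, 1.9, 93.3]
contact_force: [-0.4, -1.5, 6.5]
11.8 box [ 9.   4.8 93.3] F [-0.4 -1.5  6.5] toolx yaw -12.91 z [ 0.002  0.    -1.   ]
```

```bash
python3 -m pendant '[[-0.002,0,0,0,0,0,0],[-0.003,0,0,0,0,0,0],[-0.003,0,0,0,0,0,0],[-0.003,0,0,0,0,0,0],[-0.003,0,0,0,0,0,0],[-0.0025,0,0,0,0,0,0],[0,0,0,0,0,0,0],[0,0,0,0,0,0,0]]' | grep -E 'pos|contact'
python3 -m pendant '[[0,0,-0.01,0,0,0,0],[0.0165,0,0,0,0,0,0],[0,0,0,0,0,0,0],[0,0,0,0,0,0,0],[0,0,0.007,0,0,0,0],[0,0,0.002,0,0,0,0],[0,0,0.0005,0,0,0,0],[0,0,0.0005,0,0,0,0],[0,0,0,0,0,0,0],[0,0,0,0,0,0,0]]' | grep -E 'pos|contact'
python3 -c "from h import *;st()"
```

```text
position: [577.8, 5.6, 93.3]
contact_force: [0.0, -2.5, 5.2]
position: [593.3, 1.8, 93.3]
contact_force: [-1.1, -0.2, 8.0]
13.6 box [ 8.8  4.6 93.3] F [-1.1 -0.2  8. ] toolx yaw -12.9 z [ 0.002 -0.    -1.   ]
```

```bash
python3 -m pendant '[[-0.002,0,0,0,0,0,0],[-0.003,0,0,0,0,0,0],[-0.003,0,0,0,0,0,0],[-0.003,0,0,0,0,0,0],[-0.003,0,0,0,0,0,0],[-0.0025,0,0,0,0,0,0],[0,0,0,0,0,0,0],[0,0,0,0,0,0,0]]' | grep -E 'pos|contact'
python3 -m pendant '[[0,0,-0.01,0,0,0,0],[0.0165,0,0,0,0,0,0],[0,0,0,0,0,0,0],[0,0,0,0,0,0,0],[0,0,0.007,0,0,0,0],[0,0,0.002,0,0,0,0],[0,0,0.0005,0,0,0,0],[0,0,0.0005,0,0,0,0],[0,0,0,0,0,0,0],[0,0,0,0,0,0,0]]' | grep -E 'pos|contact'
python3 -m pendant '[[-0.002,0,0,0,0,0,0],[-0.003,0,0,0,0,0,0],[-0.003,0,0,0,0,0,0],[-0.003,0,0,0,0,0,0],[-0.003,0,0,0,0,0,0],[-0.0025,0,0,0,0,0,0],[0,0,0,0,0,0,0],[0,0,0,0,0,0,0]]' | grep -E 'pos|contact'
python3 -m pendant '[[0,0,-0.01,0,0,0,0],[0,0,-0.02,0,0,0,0],[-0.02,-0.019,-0.02,0,0,0,0],[-0.02,-0.019,0,0,0,0,0],[0,0,0,0,0,0,0],[0,0,0,0,0,0,0]]' | grep -E 'pos|contact'
python3 -c "
from h import *
st();strip('w4.png')"
```

```text
position: [577.2, 5.5, 93.3]
contact_force: [-1.5, -0.2, 7.5]
position: [593.3, 1.7, 93.3]
contact_force: [-1.4, -1.3, 7.0]
position: [577.2, 5.4, 93.3]
contact_force: [-1.9, -0.9, 7.6]
position: [546.0, 51.8, 142.0]
contact_force: [0.9, -0.7, 1.1]
16.8 box [-48.6  42.7 142. ] F [ 0.9 -0.7  1.1] toolx yaw -12.88 z [-0. -0. -1.]
```

View pics/s_w4.png

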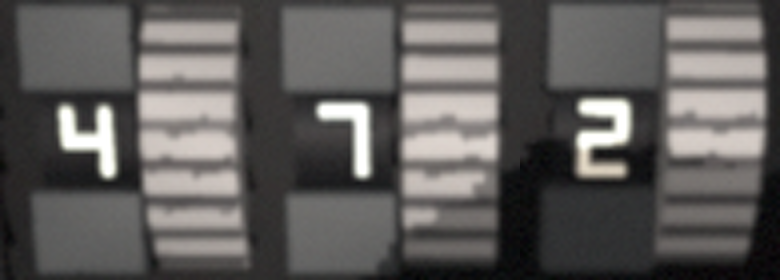

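It reads 4-7-2, all three in their detents. Now the button.

```bash
python3 -m pendant '[[0.0145,0.0425,0,0,0,0,0],[0.0145,0.0425,0,0,0,0,0],[0.0145,0.042,0,0,0,0,0],[0,0,0.027,0,0,0,0],[0,0,0,0,0,0,0],[0,0,0,0,0,0,0]]' | grep -E 'pos|contact'
python3 -c "from h import *;st()"
python3 -m pendant '[[0,0,0.005,0,0,0,0],[0,0,0.003,0,0,0,0],[0,0,0,0,0,0,0],[0,0,0,0,0,0,0]]' | grep -E 'pos|contact'
```

```text
position: [560.0, -82.6, 114.3]
contact_force: [-0.1, 0.8, 0.2]
17.45 box [ -4.6 -85.2 114.3] F [-0.1  0.8  0.2] toolx yaw -12.99 z [-0.002 -0.001 -1.   ]
position: [560.5, -81.5, 107.3]
contact_force: [-0.0, 0.9, 0.3]
```

```bash
for i in 1 2 3; do python3 -m pendant '[[0,0,0.0015,0,0,0,0],[0,0,0,0,0,0,0],[0,0,0,0,0,0,0]]' | grep -E 'pos|contact';done
```

```text
position: [560.6, -81.8, 105.8]
contact_force: [0.4, 1.2, 2.2]
position: [560.7, -81.9, 104.2]
contact_force: [-0.9, 2.4, 3.3]
position: [560.7, -81.9, 102.6]
contact_force: [1.0, 2.8, 3.3]
```

```bash
for i in 1 2; do python3 -m pendant '[[0,0,0.001,0,0,0,0],[0,0,0,0,0,0,0],[0,0,0,0,0,0,0]]' | grep -E 'pos|contact';done
```

```text
position: [560.7, -82.0, 101.6]
contact_force: [1.0, 2.4, 4.6]
position: [560.7, -82.0, 101.1]
contact_force: [0.1, 2.7, 7.0]
```

```bash
python3 -m pendant '[[0,0,0.0005,0,0,0,0],[0,0,0,0,0,0,0],[0,0,0,0,0,0,0]]' | grep -E 'pos|contact'
```

```text
position: [560.7, -81.9, 101.0]
contact_force: [-1.1, 3.4, 9.5]
```

The button is on its hard stop: 0.5 mm more command gave 0.1 mm of motion. Releasing and checking.

```bash
python3 -m pendant '[[0,0,-0.003,0,0,0,0],[0,0,-0.007,0,0,0,0],[0,0,-0.02,0,0,0,0],[-0.015,-0.04,-0.02,0,0,0,0],[-0.015,-0.04,0,0,0,0,0],[-0.015,-0.045,0,0,0,0,0],[0,0,0,0,0,0,0],[0,0,0,0,0,0,0],[0,0,0,0,0,0,0]]' | grep -E 'pos|contact'
python3 -c "
from h import *
st();shot('wrist','w5.png')"
```

```text
position: [543.8, 48.9, 149.2]
contact_force: [-0.0, -0.1, 0.5]
20.55 box [-50.   39.3 149.2] F [-0.  -0.1  0.5] toolx yaw -13.01 z [-0.002 -0.001 -1.   ]
```

View pics/w5.png

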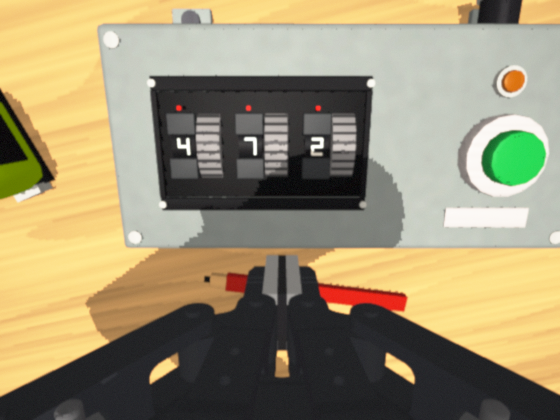

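The picture shows 4-7-2 (numerals at columns 183, 250 and 317, row 147). The button is out at (514,158), the pencil and tape look undisturbed, and the arm is clear.

```bash
python3 -c "
from bench import arm
print(arm.job_done())"
```

```text
the job is handed in; nothing more can be done
None
```

The thumbwheels read 4-7-2, and the green button was then pressed to its stop and released; contact force stayed at about 12 N or less in the readings, the arm is clear, and I handed the job in at about 20.6 s (it returned no verdict).

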